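Load the work lamp's battery cartridge

TASK

The yellow work lamp on the joiner's bench needs its battery: take the blue cartridge out of the wooden rack, push its flat end back against the sprung copper contact in the lamp's open bay, then press its brass-stem end down behind the red catch and let go, so that the cartridge lies level and fully home with its stem held under the catch. Leave the grey cartridge in its place in the rack.

Things in the scene. Friction and masses are not known exactly. Their poses are not given: they have to be found in the camera images.
- blue_cell_mid (a point): Middle, on the axis, of the blue cartridge: body 34 mm across, 80 mm long, about 170 g. Its y axis runs along it to the white-banded end, where a brass stem (14 mm across) stands out 8 mm: stem tip at y 48 mm, flat end at -40. It lies level, axis 44 mm up, stem roughly towards world +y, in one of two V places of a fixed rack; the middle 48 mm is free for fingers beside and 15 mm below.
- grey_cell_mid (a point): Middle of a worn-out grey cartridge of the same shape, size and axes, lying in the rack's other place, 100 mm from the blue one; which place is which varies. It stays there.
- bay (a point): Where the blue middle must end, 44 mm up, y axes alike. Fixed lamp, bay open upward. Along y (mm): smooth V supports at -44 to -32 and 11 to 23, finger room between them 32 deep; end wall at 48, 59 up; over the stem a red catch from 41 to the wall, 65 up at its edge, sloping to the wall. To pass it, be 8 to 21 back (-y) of the end position; let go, the spring drives the stem home under it.
- contact (a joint): Travel (m) of the copper spring contact at the bay's -y end: 0 free, 0.003 with the cartridge home, 0.027 at most, growing towards the bay's -y. When free its face stands at y -37 mm from bay, 31 to 69 mm up; above, a lip leans back 8 mm to 82 mm up. Smooth metal; it pushes with 4 N when free, 0.15 N more per mm. Spring housing behind it 46 mm high, lamp head past the catch 59 mm.
Things that resemble listed ones, but are neither listed nor needed, are in the scene too. Of the things that look like the part that bears blue_cell_mid, the smallest one is meant.

How it is judged:
By the outcome, as a careful person would: the job done as asked, in the order asked, and still so for the second after the job is handed in, with the robot touching nothing.
It also fails if it takes over 38 s, if anything falls off the work surface, if the arm or the gripper's body presses on something with over 40 N, if the wrist force passes 120 N, or if a joint passes its speed limit or range.

ROBOT

A 7-joint arm with a two-finger parallel gripper is mounted at the origin on the work surface. World frame = base frame: x ahead of the robot, y to its left, z up, the work surface at z = 0. Lengths are in m, angles in rad, forces in N, time in s.
With the tool pointing down it reaches from about 0.425 to 0.925 m from the base axis. Payload 6.8 kg.
Tool frame: the origin (TCP) lies midway between the tips of the shut fingers; the grasp point (between the pads) lies 19 mm behind it; z points along the fingers, y is the line along which they close (so a half turn about z gives the same grasp; the last joint's range is limited). The gripper opens to 85 mm and grips with 20 to 120 N. Pads are 22 mm wide; open, the fingers measure 114 mm over their backs; the gripper's body (76 mm by 85 mm) begins 54 mm behind the grasp point. The pads swing forward as they close: fully open they stand 13 mm farther back than shut.
Start: joints at [-1.224, 0.477, 0.022, 1.555, -0.011, 1.109, -0.083], TCP at [0.297, 0.606, 0.231] pointing down, gripper open.
Joint ranges: [-2.96, 2.96], [-0.34, 2.1], [-1.41, 1.46], [0.24, 2.44], [-1.37, 4.51], [0.17, 1.92], [-2.96, 2.96]. Speed limits (rad/s): [2.39, 2.39, 3.14, 3.14, 3.14, 3.14, 3.14].

INTERFACE

Orientations are given as a 3x3 rotation matrix whose columns are the frame's x, y, z axes.
In Python, from rig import * gives the robot as it stands.
- The arm moves only by the tool send_rows, never from a script. Its argument "motion" is a list of rows, each an object of numbers: "tx", "ty", "tz": the shift along the tool's x, y, z in m; "twist": the turn about the tool's z in degrees. A call has exactly 5 rows; each row is the pose to reach, as a shift and turn from the pose commanded when the call began, along the tool's axes at that moment; what a row does not reach only later rows make up. A row lasts 1/10 s, in which the tool goes at most 50 mm and 8.59 degrees, less where a joint would pass 70% of its speed; a pose out of reach is approached as far as the arm can. A call with a gripper value outside its range is refused whole. "jaw" is the opening, from 0 (shut) to 1 (fully open), set as the call begins (left out, the last holds). The fingers move at their own pace and stop on an object; the grip force is fixed at half the most. Time passes only in rows, so rows that repeat a pose let the fingers close, or fill a call up. It gives the time, the measured TCP pose, the force, the opening and the grip force at its end, in the units of the state.
- read_state(): the state, without advancing time (a new reading comes with each control period).
- grab_frame(name): name is "side" or "top" or "wrist"; returns a dict with "image" (384x512x3 uint8, red, green, blue), "depth" (384x512 float32, m along the optical axis (not along the pixel's ray), 0 where there is no reading), "fx", "fy", "cx", "cy" (pixels), "position" and "orientation" of the camera in the world. Camera axes: x right, y down, z forward; pixel columns grow to the right and rows downward; lengths in m; the calibration is good to about 2 mm. The wrist camera is an equidistant fisheye: a pixel r from the principal point sees the ray r / f radians off the axis. A picture is of the moment at which its call begins.
- close_job(): hands the job in; it is judged then, once.
The state is a dict: "clock": time; "joints": joint angles; "dq": joint speeds; "tau": joint torques, N m; "eef_pos": TCP position; "tool_rot": TCP orientation; "wrist_force": force on the tool from outside, world axes, zero at the start; "wrist_torque": the same for the moment, N m; "finger_gap": finger opening in m; "grip_force": force on a finger pad.
Only numpy, scipy, OpenCV 4.12 (cv2) and the standard library are available. Lean on these libraries where they do the work, as an engineer would, in place of code of your own. Each camera call takes 0.05 s, during which the arm holds its last target. There are 200 camera calls.

## Working session

There is one attempt and no reset: what is moved stays moved. The work goes in short steps, Python scripts to look and compute and a tool call to move; the robot and the scene stay as the last step left them, time stands still between calls to the robot, and variables do not carry over. Pictures are saved under pics/ and viewed, at most 10 in all, crops included, and the job is handed in when it is done.

Besides the shell and the picture viewer there is one more tool, called after "Request:" as a command line: name --argument value ..., lists and objects as JSON in quotes. send_rows: Moves the arm, as the interface text tells. Its arguments: {"type":"object","properties":{"motion":{"type":"array","items":{"type":"object","properties":{"tx":{"type":"number"},"ty":{"type":"number"},"tz":{"type":"number"},"twist":{"type":"number"}}}},"jaw":{"type":"number"}},"required":["motion"]}

```bash
mkdir -p pics
python3 - <<'E'
from rig import *
import cv2,numpy as np
s=read_state();print(s["clock"],s["eef_pos"],s["tool_rot"],s["finger_gap"])
for n in("top","side"):
    f=grab_frame(n);np.savez(f"{n}.npz",**f);cv2.imwrite(f"pics/{n}.png",f["image"][:,:,::-1]);print(n,f["position"],f["orientation"],f["fx"],f["cx"],f["cy"])
a=[cv2.imread(f"pics/{n}.png") for n in("top","side")]
E
```

```text
0.0 [0.29626195 0.60585214 0.23033911] [[-8.98357477e-01  4.39264568e-01 -6.94902962e-04]
 [ 4.39265104e-01  8.98355931e-01 -1.67023148e-03]
 [-1.09403311e-04 -1.80571156e-03 -9.99998364e-01]] 0.08557182330433427
top [ 0.50078708 -0.07299187  0.68656852] [[ 0.0141362  -0.98997408  0.14053996]
 [-0.99986094 -0.01523889 -0.00677297]
 [ 0.00884674 -0.14042468 -0.99005184]] 348.40763190385087 258.6384854837205 193.1443150670858
side [0.04703045 0.61156186 0.61533313] [[-0.78739645 -0.30854379  0.53367365]
 [-0.61623468  0.41668848 -0.66830048]
 [-0.0161757  -0.85508563 -0.51823441]] 454.45486760837997 254.23323812154854 195.31742223131496
```

View pics/top.png

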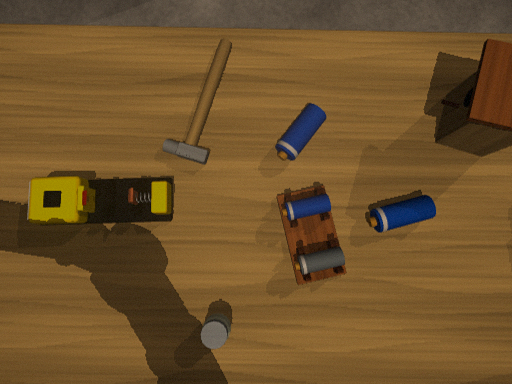

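View pics/side.png

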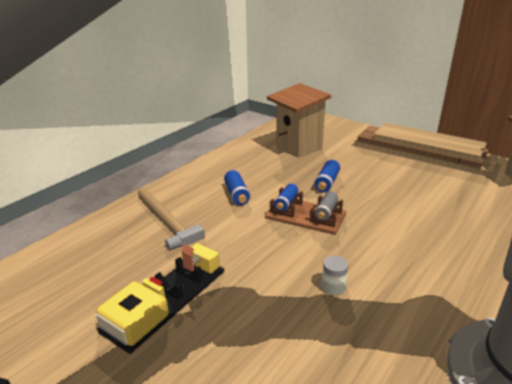

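Blue candidates in the top view are (301,131) and (401,213), both lying loose on the bench, and (308,207), which is smaller and sits in the rack. The rack one fits the description. Its stem points left, towards +y. The lamp is at (100,200) with its catch at (85,198) and its contact at (135,197). Next I'll measure and take one crop.

```bash
cat > h.py <<'E'
import numpy as np,cv2
def cloud(f):
    d=f["depth"];v,u=np.mgrid[:d.shape[0],:d.shape[1]]
    p=np.stack([(u-f["cx"])/f["fx"]*d,(v-f["cy"])/f["fy"]*d,d],-1)
    return p@np.array(f["orientation"]).T+np.array(f["position"])
E
python3 - <<'E'
from h import *
f=np.load("top.npz");P=cloud(f);im=f["image"];hsv=cv2.cvtColor(im,cv2.COLOR_RGB2HSV)
def rect(m,name):
    q=P[m]; r=cv2.minAreaRect((q[:,:2]*1000).astype(np.float32)); print(name,len(q),np.round(r[0],1),np.round(r[1],1),r[2],"z",np.round(np.percentile(q[:,2],[2,50,98]),4))
V,U=np.mgrid[:384,:512]
z=P[...,2]
box=lambda u0,u1,v0,v1:(U>=u0)&(U<=u1)&(V>=v0)&(V<=v1)
H,S,Vv=[hsv[...,i] for i in range(3)]
blue=(H>105)&(H<130)&(S>120)
for n,b in(("rack",box(275,340,185,230)),("A",box(270,330,95,165)),("B",box(360,440,190,235))):
    rect(b&blue,n)
rect(box(280,335,188,228)&(z>.048),"rackcell top incl band")
rect(box(295,350,242,280)&(z>.048),"grey top")
rect(box(280,332,188,228)&(z>.056),"rackcell crest"); 
yel=(H>20)&(H<33)&(S>200)&(Vv>120)
rect(box(15,90,165,235)&yel&(z>.05),"head"); rect(box(145,180,170,225)&yel&(z>.04),"housing")
rect(box(20,185,165,235)&(z>.006),"lamp all")
red=((H<6)|(H>174))&(S>180); rect(box(70,110,165,235)&red,"red")
cop=(H<18)&(S>80)&(Vv>80); rect(box(120,145,165,235)&cop&(z>.03),"copper")
np.set_printoptions(linewidth=250)
print((z[198,25:180:2]*1000).round().astype(int)); print((P[198,25:180:2,1]*1000).round().astype(int))
c=cv2.resize(im[160:240,15:185],None,fx=4.5,fy=4.5,interpolation=cv2.INTER_CUBIC)
d=cv2.resize(im[178:230,270:355],None,fx=5,fy=5,interpolation=cv2.INTER_CUBIC)
o=np.zeros((590,765,3),np.uint8);c=c[:350];o[:c.shape[0],:c.shape[1]]=c;d=d[:235];o[352:352+len(d),:d.shape[1]]=d
cv2.imwrite("pics/crop.png",o[:,:,::-1])
E
```

```text
rack 657 [ 552.2 -133.7] [ 43.2 153.1] 24.512727737426758 z [0.0519 0.0596 0.0633]
A 1037 [ 639.8 -116.6] [ 56.3 286. ] 61.471282958984375 z [0.0326 0.0445 0.0489]
B 1299 [ 528.9 -240.8] [ 44.1 338.1] 15.937369346618652 z [0.0275 0.0439 0.0486]
rackcell top incl band 838 [ 555.8 -133.6] [ 62.3 151.3] 19.85552406311035 z [0.0487 0.059  0.064 ]
grey top 890 [ 469.9 -152.5] [ 65.2 157.6] 1.2155183553695679 z [0.0486 0.0592 0.0635]
rackcell crest 603 [ 551.7 -134.2] [ 39.2 154.4] 25.5004825592041 z [0.0563 0.0603 0.6866]
head 1877 [561.8 132.6] [420.3  85.7] 84.9930648803711 z [0.0539 0.0571 0.0611]
housing 478 [582.3 107.6] [58.3 28.8] 4.18400764465332 z [0.0445 0.047  0.0493]
lamp all 6521 [571.1 135.5] [425.5 112.3] 86.15509796142578 z [0.0107 0.0458 0.066 ]
red 36 [576.4 235.9] [23.6  5.5] 4.98883581161499 z [0.0621 0.0644 0.0675]
copper 61 [537.2  43.1] [242.2  22.8] 67.19991302490234 z [0.0698 0.0818 0.0844]
[ 2  2 51 57 58 57 56 59 54 62 61 61 61 57 62 61 63 61 57 56 57 58 59 58 59 56 56 59 59 64 64 48 34 28 20 13 13 16 13 13 15 22 22 24 17 12 12 12 14 11 13 13 77 83 57 48 35 23 22 11 36 13 49 45 49 47 47 47 47 47 45 41 28 10  2  2  2  1]
[382 378 343 335 331 327 325 319 319 310 307 304 300 299 292 289 285 282 281 278 273 270 265 262 258 256 252 247 244 237 234 238 241 240 240 240 236 231 228 224 220 213 209 204 203 202 198 194 189 186 182 178 151 145 151 150 151 151 148 147 136 139
 124 122 117 114 110 106 103  99  96  93  93  93  92  87  83  80]
```

View pics/crop.png

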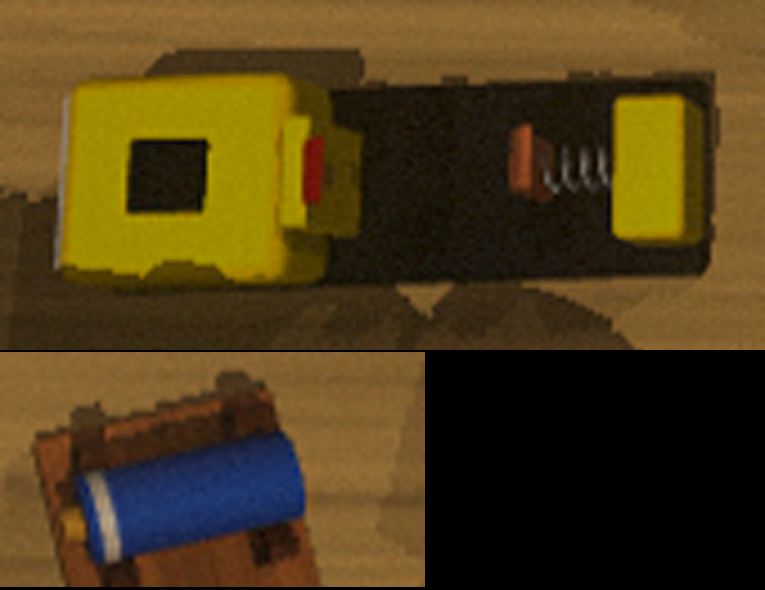

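The crop confirms the small blue cell in the rack, with its white band and stem at the left. The lamp's red catch edge is at (85,198) and its copper contact at about (131,196) in the original pixels. Now robust fits, because the depth edges have outliers.

```bash
cat >> h.py <<'E'
def rob(m,P,name,zlo,zhi):
    m=cv2.erode(m.astype(np.uint8),np.ones((2,2)))>0
    q=P[m&(P[...,2]>zlo)&(P[...,2]<zhi)]
    c=np.median(q[:,:2],0);q=q[np.linalg.norm(q[:,:2]-c,axis=1)<.09]
    r=cv2.minAreaRect((q[:,:2]*1000).astype(np.float32)); ang=np.deg2rad(r[2])
    w,v=np.linalg.eigh(np.cov(q[:,:2].T));a=v[:,1]*np.sign(v[1,1]);b=np.array([a[1],-a[0]])
    s=q[:,:2]@a;t=q[:,:2]@b;ps=np.percentile(s,[1,99]);pt=np.percentile(t,[1,50,99])
    print(name,len(q),"rect",np.round(r[0],1),np.round(r[1],1),round(r[2],1),"pca yaw(from +y to +x)",round(np.degrees(np.arctan2(a[0],a[1])),2),"mid",np.round((ps.mean()*a+(pt[0]+pt[2])/2*b)*1000,1),"len,wid",np.round([np.ptp(ps)*1e3,(pt[2]-pt[0])*1e3],1),"z",np.round(np.percentile(q[:,2],[50,98]),4))
E
python3 - <<'E'
from h import *
f=np.load("top.npz");P=cloud(f);im=f["image"];hsv=cv2.cvtColor(im,cv2.COLOR_RGB2HSV)
V,U=np.mgrid[:384,:512]
box=lambda u0,u1,v0,v1:(U>=u0)&(U<=u1)&(V>=v0)&(V<=v1)
H,S,Vv=[hsv[...,i] for i in range(3)]
blue=(H>105)&(H<130)&(S>120)
rob(box(275,340,185,230)&blue,P,"blue",.045,.066)
rob(box(275,340,185,230)&blue,P,"blue crest",.0585,.066)
rob(box(275,340,185,230),P,"cell+band",.052,.066)
rob(box(295,350,242,280),P,"grey",.052,.066)
yel=(H>20)&(H<33)&(S>200)&(Vv>70)
rob(box(15,90,165,235)&yel,P,"head",.05,.07);rob(box(145,180,170,225)&yel,P,"housing",.04,.055)
rob(box(20,185,165,235),P,"lamp",.006,.09)
red=((H<8)|(H>172))&(S>150)&(Vv>60)
for n,b in(("red",box(70,100,165,235)&red),("cop",box(120,142,165,235)&(P[...,2]>.055))):
    q=P[b];q=q[q[:,2]<.1];print(n,len(q),np.round(np.median(q,0),4),np.round(np.percentile(q,[3,97],0),4))
E
```

```text
blue 568 rect [ 566.3 -167.8] [28.8 77.3] 14.0 pca yaw(from +y to +x) -13.62 mid [ 566.3 -167.9] len,wid [75.2 27.7] z [0.0598 0.0632]
blue crest 378 rect [ 567.8 -167.5] [22.7 76.1] 13.8 pca yaw(from +y to +x) -13.1 mid [ 567.5 -167.4] len,wid [74.7 21.3] z [0.0608 0.0634]
cell+band 738 rect [ 566.8 -163.9] [31.2 85.9] 13.2 pca yaw(from +y to +x) -13.65 mid [ 567.3 -166.2] len,wid [79.1 30.1] z [0.0596 0.0633]
grey 788 rect [ 469.9 -187.7] [31.2 85.8] 13.3 pca yaw(from +y to +x) -13.63 mid [ 470.6 -190.2] len,wid [78.9 30.1] z [0.0597 0.0632]
head 1939 rect [573.8 287.8] [82.8 98.1] 1.1 pca yaw(from +y to +x) -3.16 mid [573.5 288. ] len,wid [93.7 80.5] z [0.057 0.061]
housing 493 rect [581.3 106.2] [58.  27.5] 3.3 pca yaw(from +y to +x) 86.95 mid [581.6 106.2] len,wid [56.6 26.8] z [0.0469 0.0493]
lamp 4626 rect [576.5 234.5] [ 86.2 179.3] 2.6 pca yaw(from +y to +x) -2.46 mid [575.7 233.6] len,wid [173.   84.2] z [0.0448 0.0639]
red 46 [0.5773 0.2351 0.0643] [[0.5648 0.2327 0.062 ]
 [0.5883 0.2389 0.0671]]
cop 88 [0.5797 0.1498 0.0773] [[0.5686 0.1438 0.056 ]
 [0.592  0.1554 0.0837]]
```

```bash
cat >> h.py <<'E'
def delta(target,ang):  # ang: world heading (deg) of tool x
    from rig import read_state
    s=read_state();R=np.array(s["tool_rot"]);p=np.array(s["eef_pos"])
    h=np.degrees(np.arctan2(R[1,0],R[0,0]))
    print("clk",s["clock"],"pos",p.round(4),"head",round(h,2),"F",np.round(s["wrist_force"],1),"gap",round(s["finger_gap"],4),"grip",s["grip_force"])
    print("shift mm",((np.array(target)-p)@R*1000).round(1),"twist",round(-((ang-h+180)%360-180),2))
E
python3 -c "
from h import *
delta((.566,-.162,.15),103.6)"
```

```text
clk 0.1 pos [0.2963 0.6059 0.2304] head 153.94 F [ 0.4 -0.2 -0.2] gap 0.0855 grip 0.0
shift mm [-579.6 -571.2   81.5] twist 50.34
```

Request:
send_rows --motion '[{"tx":-0.02,"ty":-0.02,"tz":0.0,"twist":2},{"tx":-0.05,"ty":-0.05,"tz":0.0,"twist":6},{"tx":-0.083,"ty":-0.082,"tz":0.0,"twist":12},{"tx":-0.116,"ty":-0.114,"tz":0.0,"twist":18},{"tx":-0.15,"ty":-0.148,"tz":0.0,"twist":24}]' --jaw 1

```text
clock: 0.6
eef_pos: [0.3664, 0.4058, 0.231]
tool_rot: [[-0.639, 0.769, -0.0], [0.769, 0.639, -0.0], [0.0, -0.0, -1.0]]
wrist_force: [1.2, -0.8, 0.2]
finger_gap: 0.0849
grip_force: 0.0
```

```bash
python3 -c "
from h import *
delta((.566,-.162,.15),103.6)"
```

```text
clk 0.6 pos [0.3664 0.4058 0.231 ] head 129.72 F [ 1.2 -0.8  0.2] gap 0.0849 grip 0.0
shift mm [-564.3 -209.3   81. ] twist 26.12
```

Request:
send_rows --motion '[{"tx":-0.04,"ty":0.0,"tz":0.0,"twist":5},{"tx":-0.088,"ty":0.0,"tz":0.0,"twist":11},{"tx":-0.136,"ty":0.0,"tz":0.0,"twist":17},{"tx":-0.184,"ty":0.0,"tz":0.0,"twist":22},{"tx":-0.225,"ty":0.0,"tz":0.0,"twist":26}]'

```text
clock: 1.1
eef_pos: [0.5118, 0.2325, 0.2312]
tool_rot: [[-0.236, 0.972, 0.0], [0.972, 0.236, -0.0], [-0.0, -0.0, -1.0]]
wrist_force: [-0.0, 0.3, 0.2]
finger_gap: 0.0856
grip_force: 0.0
```

```bash
python3 -c "
from h import *
from rig import *
delta((.566,-.162,.15),103.6)
f=grab_frame('wrist');np.savez('w1.npz',**f);cv2.imwrite('pics/w1.png',f['image'][:,:,::-1]);print(f['position'],f['orientation'],f['fx'],f['cx'],f['cy'])"
```

```text
clk 1.1 pos [0.5118 0.2325 0.2312] head 103.67 F [-0.   0.3  0.2] gap 0.0856 grip 0.0
shift mm [-396.   -40.6   81.4] twist 0.07
[0.49581408 0.29647813 0.37404645] [[ 9.71424618e-01  2.29041087e-01  6.22446184e-02]
 [ 2.37348285e-01 -9.37492238e-01 -2.54507554e-01]
 [ 6.11598473e-05  2.62008556e-01 -9.65065548e-01]] 297.3186396354542 254.36530202011687 190.86138559164013
```

View pics/w1.png

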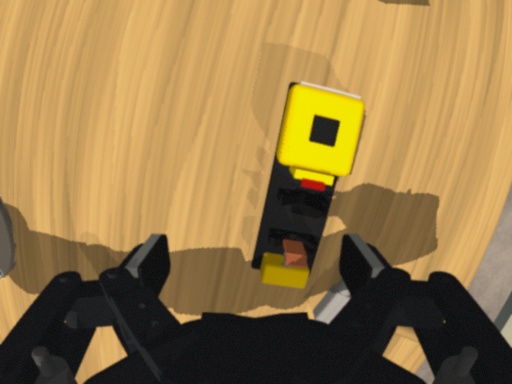

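The wrist view shows the red catch at (313,184), the copper contact at (293,252), the housing at (285,270) and the head at (322,132). I'll unproject these.

```bash
cat >> h.py <<'E'
def fcloud(f):
    d=f["depth"];v,u=np.mgrid[:d.shape[0],:d.shape[1]]
    a=(u-f["cx"])/f["fx"];b=(v-f["cy"])/f["fy"];r=np.hypot(a,b)+1e-9
    k=np.tan(np.minimum(r,1.4))/r
    return np.stack([a*k*d,b*k*d,d],-1)@np.array(f["orientation"]).T+np.array(f["position"])
E
python3 - <<'E'
from h import *
f=np.load("w1.npz");P=fcloud(f);im=f["image"];hsv=cv2.cvtColor(im,cv2.COLOR_RGB2HSV)
V,U=np.mgrid[:384,:512];H,S,Vv=[hsv[...,i] for i in range(3)]
box=lambda u0,u1,v0,v1:(U>=u0)&(U<=u1)&(V>=v0)&(V<=v1)
yel=(H>20)&(H<36)&(S>150)&(Vv>70)
rob(box(270,370,80,180)&yel,P,"head",.05,.07);rob(box(258,315,248,292)&yel,P,"housing",.04,.055)
red=((H<8)|(H>172))&(S>180)&(Vv>60)
for n,b in(("red",box(295,330,170,195)&red),("cop",box(278,310,232,265)&(P[...,2]>.05)&(H<15)),("coptop",box(278,310,232,265)&(P[...,2]>.076)&(H<15))):
    q=P[b];q=q[q[:,2]<.1];print(n,len(q),np.round(np.median(q,0),4),"\n",np.round(np.percentile(q,[3,97],0),4))
x=P[...,2];print("table",np.median(P[60:80,100:150,2]))
# base long edges: dark base pixels
base=box(255,345,180,262)&(Vv<60)&(x>.004)&(x<.02);rob(base,P,"base",.004,.02)
# profile along the bay axis
a=np.array([-.045,.999]);b=np.array([.999,.045]);o=np.array([.579,.192])
m=box(250,370,80,295);q=P[m];s=(q[:,:2]-o)@a*1000;t=(q[:,:2]-o)@b*1000
k=abs(t)<5
for lo in range(-80,70,4):
    w=k&(s>=lo)&(s<lo+4)
    if w.sum():print(lo,np.round(np.percentile(q[w,2],[10,90])*1000),end="; ")
E
```

```text
head 5471 rect [572.8 289.5] [84.4 98.8] 2.9 pca yaw(from +y to +x) -4.46 mid [572.8 290.5] len,wid [95.  81.6] z [0.0561 0.0597]
housing 873 rect [582.7 107.9] [60.2 29.8] 2.1 pca yaw(from +y to +x) 89.23 mid [582.1 108.3] len,wid [57.8 28.3] z [0.0462 0.048 ]
red 183 [0.5773 0.2364 0.0631] 
 [[0.5635 0.2215 0.0116]
 [0.5959 0.2399 0.0655]]
cop 402 [0.5789 0.1529 0.0722] 
 [[0.568  0.1456 0.0514]
 [0.5913 0.1554 0.0819]]
coptop 126 [0.5778 0.1485 0.0795] 
 [[0.5687 0.144  0.0762]
 [0.5903 0.1509 0.0826]]
table 0.00014132460477314646
base 2656 rect [579.6 170.6] [ 82.3 131.6] 3.1 pca yaw(from +y to +x) 24.44 mid [578.1 168.2] len,wid [131. 107.] z [0.0124 0.0168]
-80 [46. 47.]; -76 [45. 47.]; -72 [15. 46.]; -68 [12. 50.]; -64 [12. 12.]; -52 [80. 80.]; -48 [80. 82.]; -44 [23. 81.]; -40 [23. 72.]; -36 [13. 23.]; -32 [12. 14.]; -28 [11. 13.]; -24 [12. 13.]; -20 [12. 14.]; -16 [12. 13.]; -12 [11. 13.]; -8 [12. 13.]; -4 [12. 13.]; 0 [11. 13.]; 4 [11. 13.]; 8 [20. 23.]; 12 [22. 24.]; 16 [21. 25.]; 20 [12. 24.]; 24 [11. 13.]; 28 [11. 13.]; 40 [62. 65.]; 44 [61. 65.]; 48 [59. 61.]; 52 [59. 60.]; 56 [50. 59.]; 60 [54. 56.]; 64 [55. 57.]; 68 [56. 57.];
```

Request:
send_rows --motion '[{"tx":-0.04,"ty":-0.004},{"tx":-0.088,"ty":-0.009},{"tx":-0.136,"ty":-0.014},{"tx":-0.184,"ty":-0.019},{"tx":-0.232,"ty":-0.024}]'

```text
invalid input
```

Request:
send_rows --motion '[{"tx":-0.045,"ty":-0.005,"tz":0.01},{"tx":-0.09,"ty":-0.009,"tz":0.03},{"tx":-0.13,"ty":-0.013,"tz":0.05},{"tx":-0.155,"ty":-0.016,"tz":0.07},{"tx":-0.164,"ty":-0.0165,"tz":0.081}]'

```text
invalid input
```

Run:
```python
from h import *
from rig import *
delta((.566,-.162,.028),103.6)
f=grab_frame('wrist');np.savez('w2.npz',**f);cv2.imwrite('pics/w2.png',f['image'][:,:,::-1])
P=fcloud(f);hsv=cv2.cvtColor(f["image"],cv2.COLOR_RGB2HSV);H,S,Vv=[hsv[...,i] for i in range(3)]
near=np.linalg.norm(P[...,:2]-[.567,-.166],axis=-1)<.056
rob(near&(H>105)&(H<130)&(S>120),P,"blue",.045,.066);rob(near,P,"cell+band",.052,.066)
```

```text
clk 1.15 pos [0.5163 0.2256 0.2316] head 103.01 F [ 4.  -4.3  0.9] gap 0.0854 grip 0.0
shift mm [-388.   -39.3  205.2] twist -0.59
  return _methods._mean(a, axis=axis, dtype=dtype,
  ret = um.true_divide(
  avg = a.mean(axis, **keepdims_kw)
h.py:11: RuntimeWarning: Degrees of freedom <= 0 for slice
  w,v=np.linalg.eigh(np.cov(q[:,:2].T));a=v[:,1]*np.sign(v[1,1]);b=np.array([a[1],-a[0]])
  c *= np.true_divide(1, fact)
  c *= np.true_divide(1, fact)
Traceback (most recent call last):
  File "h.py", line 12, in rob
    s=q[:,:2]@a;t=q[:,:2]@b;ps=np.percentile(s,[1,99]);pt=np.percentile(t,[1,50,99])
                               ~~~~~~~~~~~~~^^^^^^^^^^
IndexError: index -1 is out of bounds for axis 0 with size 0
```

View pics/w2.png

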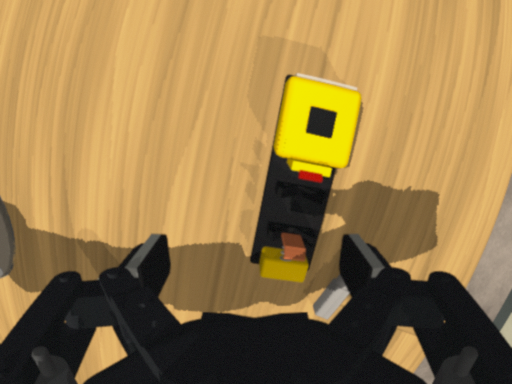

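The arm hasn't moved, because every row needs all four keys. The picture shows the lamp again. I'll resend with full rows.

Request:
send_rows --motion '[{"tx":-0.03,"ty":-0.003,"tz":0,"twist":0},{"tx":-0.078,"ty":-0.008,"tz":0,"twist":0},{"tx":-0.126,"ty":-0.013,"tz":0,"twist":0},{"tx":-0.174,"ty":-0.018,"tz":0,"twist":0},{"tx":-0.222,"ty":-0.023,"tz":0,"twist":0}]'

```text
clock: 1.7
eef_pos: [0.5415, 0.013, 0.2311]
tool_rot: [[-0.243, 0.97, -0.0], [0.97, 0.243, 0.0], [0.001, -0.0, -1.0]]
wrist_force: [0.6, 1.0, -0.0]
finger_gap: 0.0852
grip_force: 0.0
```

Request:
send_rows --motion '[{"tx":-0.045,"ty":-0.005,"tz":0.01,"twist":0},{"tx":-0.09,"ty":-0.009,"tz":0.03,"twist":0},{"tx":-0.13,"ty":-0.013,"tz":0.05,"twist":0},{"tx":-0.155,"ty":-0.016,"tz":0.07,"twist":0},{"tx":-0.162,"ty":-0.016,"tz":0.08,"twist":0}]'

```text
clock: 2.2
eef_pos: [0.5639, -0.15, 0.1494]
tool_rot: [[-0.237, 0.971, -0.003], [0.971, 0.237, -0.001], [-0.0, -0.003, -1.0]]
wrist_force: [-0.1, 0.8, 0.2]
finger_gap: 0.0855
grip_force: 0.0
```

Run:
```python
from h import *
from rig import *
grab_frame('wrist');grab_frame('wrist');
delta((.566,-.162,.028),103.6)
f=grab_frame('wrist');np.savez('w3.npz',**f);cv2.imwrite('pics/w3.png',f['image'][:,:,::-1])
delta((.566,-.162,.028),103.6)
P=fcloud(f);hsv=cv2.cvtColor(f["image"],cv2.COLOR_RGB2HSV);H,S,Vv=[hsv[...,i] for i in range(3)]
near=np.linalg.norm(P[...,:2]-[.567,-.166],axis=-1)<.056
rob(near&(H>105)&(H<130)&(S>120),P,"blue",.045,.066);rob(near,P,"cell+band",.052,.066)
```

```text
clk 2.3 pos [ 0.5643 -0.147   0.1496] head 103.88 F [ 0.1 -0.1 -0.3] gap 0.086 grip 0.0
shift mm [-15.1  -1.5 121.6] twist 0.28
clk 2.35 pos [ 0.5651 -0.1458  0.1507] head 103.98 F [0.7 1.  0.7] gap 0.0857 grip 0.0
shift mm [-16.1  -2.8 122.7] twist 0.38
blue 2774 rect [ 568.1 -166.5] [32.1 79.5] 13.6 pca yaw(from +y to +x) -13.53 mid [ 567.8 -166. ] len,wid [77.6 30.5] z [0.059  0.0618]
cell+band 3132 rect [ 567.  -164.3] [30.8 85.6] 13.8 pca yaw(from +y to +x) -13.98 mid [ 567.5 -166.4] len,wid [78.3 29.5] z [0.0592 0.0619]
```

View pics/w3.png

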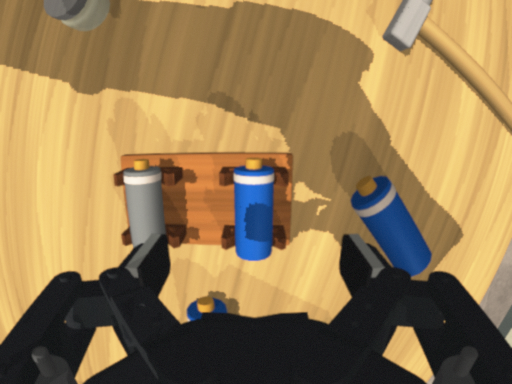

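The blue cell (253,212) is confirmed between the fingers, in the right-hand place. The grey one is at (145,205). Now I'll descend.

Request:
send_rows --motion '[{"tx":-0.01,"ty":-0.001,"tz":0.02,"twist":0},{"tx":-0.0155,"ty":-0.002,"tz":0.05,"twist":0.3},{"tx":-0.0155,"ty":-0.002,"tz":0.08,"twist":0.3},{"tx":-0.0155,"ty":-0.002,"tz":0.105,"twist":0.3},{"tx":-0.0155,"ty":-0.002,"tz":0.121,"twist":0.3}]'

```text
clock: 2.85
eef_pos: [0.5675, -0.1597, 0.0294]
tool_rot: [[-0.239, 0.971, -0.0], [0.971, 0.239, 0.002], [0.002, -0.0, -1.0]]
wrist_force: [-0.1, 0.0, -0.5]
finger_gap: 0.0854
grip_force: 0.0
```

Request:
send_rows --motion '[{"tx":0,"ty":0,"tz":0,"twist":0},{"tx":0,"ty":0,"tz":0,"twist":0},{"tx":0,"ty":0,"tz":0,"twist":0},{"tx":0,"ty":0,"tz":0,"twist":0},{"tx":0,"ty":0,"tz":0,"twist":0}]' --jaw 0.3

```text
clock: 3.35
eef_pos: [0.5671, -0.1629, 0.032]
tool_rot: [[-0.236, 0.972, 0.0], [0.972, 0.236, 0.0], [0.0, 0.0, -1.0]]
wrist_force: [-4.1, -0.2, 10.2]
finger_gap: 0.0321
grip_force: 58.7
```

Request:
send_rows --motion '[{"tx":0,"ty":0,"tz":0,"twist":0},{"tx":0,"ty":0,"tz":0,"twist":0},{"tx":0,"ty":0,"tz":0,"twist":0},{"tx":0,"ty":0,"tz":0,"twist":0},{"tx":0,"ty":0,"tz":0,"twist":0}]' --jaw 0.0

```text
clock: 3.85
eef_pos: [0.5671, -0.1629, 0.032]
tool_rot: [[-0.236, 0.972, 0.0], [0.972, 0.236, 0.0], [0.0, 0.001, -1.0]]
wrist_force: [-4.4, 1.0, 9.2]
finger_gap: 0.0324
grip_force: 58.7
```

Request:
send_rows --motion '[{"tx":0,"ty":0,"tz":-0.01,"twist":0},{"tx":0,"ty":0,"tz":-0.035,"twist":0},{"tx":0,"ty":0,"tz":-0.065,"twist":0},{"tx":0,"ty":0,"tz":-0.09,"twist":0},{"tx":0,"ty":0,"tz":-0.1,"twist":0}]'

```text
clock: 4.35
eef_pos: [0.5688, -0.1631, 0.1336]
tool_rot: [[-0.236, 0.972, 0.005], [0.972, 0.236, -0.001], [-0.002, 0.005, -1.0]]
wrist_force: [0.4, -0.4, -1.0]
finger_gap: 0.0322
grip_force: 59.9
```

Run:
```python
from h import *
from rig import *
for i in range(3): f=grab_frame('wrist')
np.savez('w4.npz',**f);cv2.imwrite('pics/w4.png',f['image'][:,:,::-1])
delta((.578,.192,.1),93)
s=grab_frame('side');cv2.imwrite('pics/s4.png',s['image'][:,:,::-1])
P=fcloud(f);hsv=cv2.cvtColor(f["image"],cv2.COLOR_RGB2HSV);H,S,Vv=[hsv[...,i] for i in range(3)]
near=np.linalg.norm(P[...,:2]-[.567,-.166],axis=-1)<.06
rob(near&(H>105)&(H<130)&(S>120),P,"blue",.1,.18)
q=P[near&(H<30)&(H>5)&(S>120)&(P[...,2]>.1)];print("stem?",len(q),np.median(q,0) if len(q) else 0)
```

```text
clk 4.5 pos [ 0.5673 -0.1623  0.1306] head 103.66 F [ 0.4  0.4 -2.3] gap 0.032 grip 59.903000593185425
shift mm [341.8  94.   30.7] twist 10.66
blue 7568 rect [ 567.7 -161.4] [32.4 69.3] 13.6 pca yaw(from +y to +x) -13.85 mid [ 567.1 -159. ] len,wid [63.8 30.6] z [0.1588 0.1615]
stem? 1127 [ 0.55816554 -0.12651479  0.15066039]
```

View pics/w4.png

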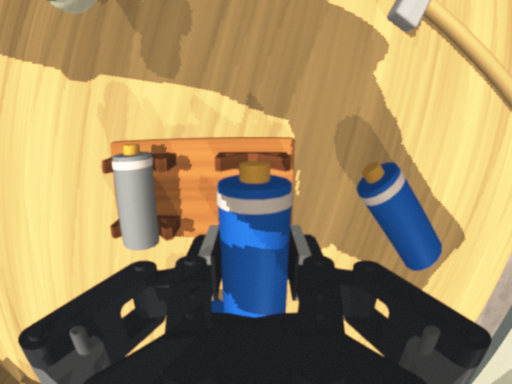

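The cell is held between the pads, stem forward at (255,172), and the grey one hasn't moved. I'll measure the in-hand offset and tilt from this frame.

Run:
```python
from h import *
f=np.load("w4.npz");P=fcloud(f);hsv=cv2.cvtColor(f["image"],cv2.COLOR_RGB2HSV)
a=np.array([-.236,.972]);b=np.array([.972,.236]);o=np.array([.5673,-.1623])
V,U=np.mgrid[:384,:512]
m=(U>215)&(U<295)&(V>155)&(V<318)&(P[...,2]>.1)&(P[...,2]<.18)
q=P[m];s=(q[:,:2]-o)@a*1e3;t=(q[:,:2]-o)@b*1e3
for lo in range(-30,64,4):
    w=(s>=lo)&(s<lo+4)
    if w.sum()>10:
        k=w&(abs(t-np.median(t[w]))<4)
        print(lo,w.sum(),"crest z",np.round(np.median(q[k,2])*1e3,1),"t range",np.round(np.percentile(t[w],[2,98]),1))
```

```text
-30 272 crest z 160.5 t range [-15.2  16.3]
-26 413 crest z 160.7 t range [-15.5  16. ]
-22 422 crest z 160.6 t range [-15.2  15.6]
-18 416 crest z 160.7 t range [-15.   15.9]
-14 522 crest z 160.7 t range [-15.8  16.5]
-10 587 crest z 160.7 t range [-15.9  16.6]
-6 605 crest z 160.6 t range [-15.8  16.6]
-2 617 crest z 160.7 t range [-15.8  16.6]
2 651 crest z 160.7 t range [-15.7  16.5]
6 666 crest z 160.7 t range [-15.9  16.4]
10 750 crest z 160.7 t range [-17.5  18.8]
14 615 crest z 160.6 t range [-15.   15.9]
18 635 crest z 160.5 t range [-15.6  15.8]
22 630 crest z 160.9 t range [-14.9  15.9]
26 684 crest z 161.2 t range [-15.5  16.3]
30 753 crest z 160.8 t range [-15.7  16.4]
34 1013 crest z 152.1 t range [-14.4  15.2]
38 287 crest z 150.4 t range [-6.5  6.8]
42 186 crest z 148.6 t range [-5.9  6.6]
```

```bash
python3 -c "
from h import *
delta((.5779,.1947,.1),93)"
```

```text
clk 4.55 pos [ 0.5667 -0.1622  0.1296] head 103.65 F [-0.4 -0.2 -2.4] gap 0.0321 grip 59.90348696708679
shift mm [344.1  95.2  29.8] twist 10.65
```

Request:
send_rows --motion '[{"tx":0.02,"ty":0.0055,"tz":0,"twist":1},{"tx":0.055,"ty":0.015,"tz":0,"twist":3},{"tx":0.097,"ty":0.027,"tz":0,"twist":5},{"tx":0.14,"ty":0.039,"tz":0,"twist":7.5},{"tx":0.183,"ty":0.0505,"tz":0,"twist":10.6}]'

```text
clock: 5.05
eef_pos: [0.5719, 0.0287, 0.1287]
tool_rot: [[-0.051, 0.999, -0.003], [0.999, 0.051, -0.001], [-0.0, -0.003, -1.0]]
wrist_force: [0.8, 0.1, -1.1]
finger_gap: 0.0318
grip_force: 59.9
```

```bash
python3 -c "
from h import *
from rig import *
for i in range(3): grab_frame('top')
delta((.5779,.1947,.1),93)"
```

```text
clk 5.2 pos [0.5721 0.032  0.1284] head 93.48 F [-0.1 -0.1 -3.1] gap 0.0316 grip 59.88606154918671
shift mm [162.   15.8  28.5] twist 0.48
```

Request:
send_rows --motion '[{"tx":0.035,"ty":0.003,"tz":0,"twist":0.3},{"tx":0.08,"ty":0.008,"tz":0,"twist":0.3},{"tx":0.12,"ty":0.012,"tz":0,"twist":0.3},{"tx":0.15,"ty":0.0145,"tz":0,"twist":0.3},{"tx":0.162,"ty":0.0155,"tz":0.01,"twist":0.3}]'

```text
clock: 5.7
eef_pos: [0.5802, 0.193, 0.1198]
tool_rot: [[-0.052, 0.999, 0.001], [0.999, 0.052, 0.001], [0.001, 0.001, -1.0]]
wrist_force: [0.7, 0.4, -1.1]
finger_gap: 0.0323
grip_force: 59.9
```

Run:
```python
from h import *
from rig import *
for i in range(3): f=grab_frame('wrist')
delta((.5779,.1947,.1),93)
np.savez('w5.npz',**f);cv2.imwrite('pics/w5.png',f['image'][:,:,::-1])
P=fcloud(f);hsv=cv2.cvtColor(f["image"],cv2.COLOR_RGB2HSV);H,S,Vv=[hsv[...,i] for i in range(3)]
red=((H<8)|(H>172))&(S>180)&(Vv>60)&(P[...,2]>.055)&(P[...,2]<.07)&(np.linalg.norm(P[...,:2]-[.577,.235],axis=-1)<.04)
q=P[red];print("red",len(q),np.median(q,0),np.percentile(q,[5,95],0))
yel=(H>20)&(H<36)&(S>150)&(Vv>70)&(P[...,1]>.2)&(np.linalg.norm(P[...,:2]-[.573,.29],axis=-1)<.09)
rob(yel,P,"head",.05,.07)
```

```text
clk 5.85 pos [0.5789 0.1881 0.1185] head 92.73 F [ 0.5 -1.6 -2.7] gap 0.0323 grip 59.8794686794281
shift mm [ 6.7 -0.7 18.5] twist -0.27
red 502 [0.57603104 0.23680849 0.06319675] [[0.56456803 0.23305717 0.06017774]
 [0.58784237 0.24046145 0.06548487]]
head 13289 rect [573.9 289.6] [84.5 99.7] 2.7 pca yaw(from +y to +x) -2.26 mid [573.6 289.8] len,wid [95.2 80.9] z [0.056  0.0596]
```

View pics/w5.png

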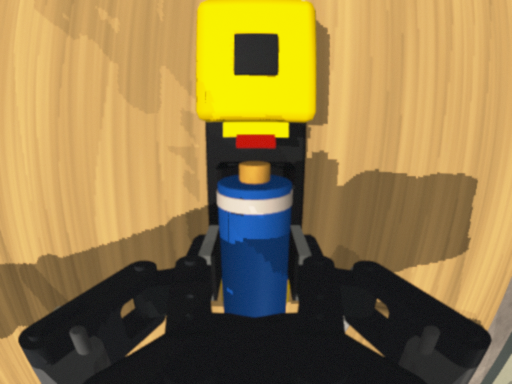

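The stem (255,172) lines up with the red catch (256,142). I'll settle the arm, then descend at the lip position.

Request:
send_rows --motion '[{"tx":0,"ty":0,"tz":0.005,"twist":0},{"tx":0,"ty":0,"tz":0.01,"twist":0},{"tx":0,"ty":0,"tz":0.01,"twist":0},{"tx":0,"ty":0,"tz":0.01,"twist":0},{"tx":0,"ty":0,"tz":0.01,"twist":0}]'

```text
clock: 6.35
eef_pos: [0.5802, 0.1894, 0.1105]
tool_rot: [[-0.047, 0.999, 0.0], [0.999, 0.047, 0.0], [0.0, 0.0, -1.0]]
wrist_force: [-0.1, 0.1, -1.0]
finger_gap: 0.0323
grip_force: 59.9
```

```bash
python3 -c "
from h import *
delta((.5779,.1947,.066),93)"
```

```text
clk 6.35 pos [0.5802 0.1894 0.1105] head 92.71 F [-0.1  0.1 -1. ] gap 0.0323 grip 59.879525899887085
shift mm [ 5.4 -2.  44.5] twist -0.29
```

Request:
send_rows --motion '[{"tx":0.003,"ty":-0.002,"tz":0.003,"twist":-0.2},{"tx":0.005,"ty":-0.002,"tz":0.012,"twist":-0.2},{"tx":0.005,"ty":-0.002,"tz":0.022,"twist":-0.2},{"tx":0.005,"ty":-0.002,"tz":0.032,"twist":-0.2},{"tx":0.005,"ty":-0.002,"tz":0.035,"twist":-0.2}]'

```text
clock: 6.85
eef_pos: [0.5772, 0.1961, 0.0741]
tool_rot: [[-0.052, 0.999, -0.001], [0.999, 0.052, 0.001], [0.001, -0.001, -1.0]]
wrist_force: [-2.3, 4.4, 4.8]
finger_gap: 0.032
grip_force: 60.4
```

Request:
send_rows --motion '[{"tx":0,"ty":0,"tz":0.002,"twist":0},{"tx":0,"ty":0,"tz":0.005,"twist":0},{"tx":0,"ty":0,"tz":0.008,"twist":0},{"tx":0,"ty":0,"tz":0.009,"twist":0},{"tx":0,"ty":0,"tz":0.009,"twist":0}]'

```text
clock: 7.35
eef_pos: [0.578, 0.1962, 0.0673]
tool_rot: [[-0.052, 0.999, 0.001], [0.999, 0.052, 0.002], [0.002, 0.001, -1.0]]
wrist_force: [-3.0, 5.0, 7.9]
finger_gap: 0.0321
grip_force: 62.0
```

```bash
python3 -c "
from h import *
delta((.5787,.1812,.066),93)"
```

```text
clk 7.35 pos [0.578  0.1962 0.0673] head 92.99 F [-3.   5.   7.9] gap 0.0321 grip 62.046836614608765
shift mm [-15.1  -0.1   1.2] twist -0.01
```

Request:
send_rows --motion '[{"tx":-0.003,"ty":0,"tz":0,"twist":0},{"tx":-0.007,"ty":0,"tz":0,"twist":0},{"tx":-0.011,"ty":0,"tz":0,"twist":0},{"tx":-0.015,"ty":0,"tz":0,"twist":0},{"tx":-0.015,"ty":0,"tz":0,"twist":0}]'

```text
clock: 7.85
eef_pos: [0.5787, 0.1814, 0.0674]
tool_rot: [[-0.052, 0.999, 0.0], [0.999, 0.052, 0.003], [0.003, 0.001, -1.0]]
wrist_force: [-4.4, 6.7, 8.0]
finger_gap: 0.0322
grip_force: 62.0
```

Run:
```python
from h import *
from rig import *
f=grab_frame('wrist');np.savez('w6.npz',**f);cv2.imwrite('pics/w6.png',f['image'][:,:,::-1])
delta((.5787,.1812,.031),93)
s=read_state();o=np.array(s["eef_pos"])
P=fcloud(f);V,U=np.mgrid[:384,:512]
a=np.array([-.052,.9986]);b=np.array([.9986,.052])
m=(U>215)&(U<295)&(V>140)&(V<318)&(P[...,2]>.07)
q=P[m];s=(q[:,:2]-o[:2])@a*1e3;t=(q[:,:2]-o[:2])@b*1e3
for lo in range(-30,54,4):
    w=(s>=lo)&(s<lo+4)&(abs(t)<4)
    if w.sum()>10:print(lo,w.sum(),"crest z-tcp",np.round(np.median(q[w,2]-o[2])*1e3,1))
```

```text
clk 7.9 pos [0.5787 0.1818 0.0674] head 92.99 F [-4.   6.4  7.5] gap 0.0322 grip 62.038071155548096
shift mm [-0.7 -0.1 36.4] twist -0.01
-26 75 crest z-tcp 32.5
-22 135 crest z-tcp 32.1
-18 127 crest z-tcp 31.6
-14 143 crest z-tcp 31.0
-10 150 crest z-tcp 30.3
-6 151 crest z-tcp 29.7
-2 147 crest z-tcp 29.2
2 163 crest z-tcp 28.7
6 208 crest z-tcp 28.2
10 177 crest z-tcp 27.7
14 174 crest z-tcp 26.9
18 179 crest z-tcp 26.3
22 182 crest z-tcp 25.6
26 178 crest z-tcp 25.5
30 197 crest z-tcp 24.9
34 277 crest z-tcp 19.5
38 164 crest z-tcp 13.1
42 48 crest z-tcp 12.4
```

View pics/w6.png

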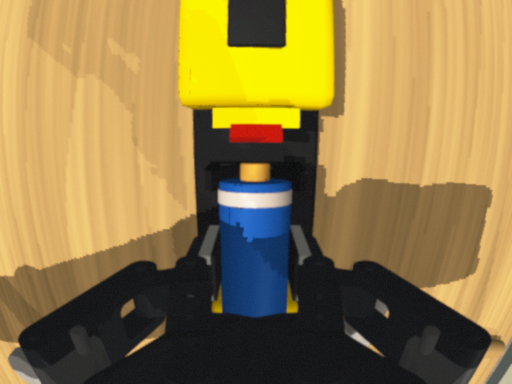

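The cell has tilted about 8° stem-down in the grip, pushed by the sprung lip. Its flat end is against the contact (about 17 mm of travel) and the stem is clear of the catch. Straight down from here will level it on the V supports, so I'll lower gently.

Request:
send_rows --motion '[{"tx":0,"ty":0,"tz":0.003,"twist":0},{"tx":0,"ty":0,"tz":0.007,"twist":0},{"tx":0,"ty":0,"tz":0.011,"twist":0},{"tx":0,"ty":0,"tz":0.015,"twist":0},{"tx":0,"ty":0,"tz":0.018,"twist":0}]'

```text
clock: 8.4
eef_pos: [0.5792, 0.1824, 0.0494]
tool_rot: [[-0.053, 0.999, 0.001], [0.999, 0.053, 0.003], [0.003, 0.002, -1.0]]
wrist_force: [-2.6, 7.7, 7.5]
finger_gap: 0.032
grip_force: 66.9
```

Request:
send_rows --motion '[{"tx":0,"ty":0,"tz":0.003,"twist":0},{"tx":0,"ty":0,"tz":0.006,"twist":0},{"tx":0,"ty":0,"tz":0.008,"twist":0},{"tx":0,"ty":0,"tz":0.01,"twist":0},{"tx":0,"ty":0,"tz":0.01,"twist":0}]'

```text
clock: 8.9
eef_pos: [0.5799, 0.1807, 0.0416]
tool_rot: [[-0.052, 0.999, 0.002], [0.999, 0.052, 0.003], [0.003, 0.002, -1.0]]
wrist_force: [-8.6, 1.7, 26.7]
finger_gap: 0.032
grip_force: 70.3
```

```bash
cat > prof.py <<'E'
from h import *
from rig import *
f=grab_frame('wrist')
delta((.5787,.1812,.031),93)
o=np.array(read_state()["eef_pos"]);P=fcloud(f);V,U=np.mgrid[:384,:512]
a=np.array([-.052,.9986]);b=np.array([.9986,.052])
q=P[(U>215)&(U<295)&(V>140)&(V<318)];s=(q[:,:2]-o[:2])@a*1e3;t=(q[:,:2]-o[:2])@b*1e3
print([(lo,float(np.round(np.median(q[w,2])*1e3,1))) for lo in range(-30,58,4) if (w:=(s>=lo)&(s<lo+4)&(abs(t)<4)).sum()>10])
E
python3 prof.py
```

```text
clk 8.95 pos [0.5798 0.1807 0.0416] head 92.96 F [-7.9  1.2 26.7] gap 0.0321 grip 70.1811683177948
shift mm [ 0.6 -1.1 10.6] twist -0.04
[(-18, 81.9), (-14, 80.3), (-10, 78.4), (-6, 76.5), (-2, 74.5), (2, 72.6), (6, 70.9), (10, 68.9), (14, 66.8), (18, 64.8), (22, 62.9), (26, 61.2), (30, 59.5), (34, 46.0), (38, 13.1), (42, 12.2), (46, 12.1), (50, 63.5), (54, 64.8)]
```

The tilt has grown to about 25°: contact friction holds the flat end up while the front rests on the front V. The flat end is still on the contact and the stem is well behind the catch. Pressing on should lever it level about the front support. I'll do that in small steps and watch the forces.

Request:
send_rows --motion '[{"tx":0,"ty":0,"tz":0.001,"twist":0},{"tx":0,"ty":0,"tz":0.002,"twist":0},{"tx":0,"ty":0,"tz":0.003,"twist":0},{"tx":0,"ty":0,"tz":0.004,"twist":0},{"tx":0,"ty":0,"tz":0.004,"twist":0}]'

```text
clock: 9.45
eef_pos: [0.58, 0.179, 0.0379]
tool_rot: [[-0.05, 0.999, 0.002], [0.999, 0.05, 0.002], [0.002, 0.002, -1.0]]
wrist_force: [-8.3, -2.0, 30.4]
finger_gap: 0.0323
grip_force: 72.0
```

```bash
python3 prof.py
```

```text
clk 9.5 pos [0.58   0.1791 0.0379] head 92.89 F [-9.4 -2.2 29.4] gap 0.0324 grip 71.95250630378723
shift mm [ 2.2 -1.2  6.9] twist -0.11
[(-18, 77.6), (-14, 76.2), (-10, 74.5), (-6, 73.0), (-2, 71.6), (2, 70.3), (6, 68.8), (10, 67.3), (14, 65.7), (18, 64.1), (22, 62.7), (26, 61.4), (30, 60.3), (34, 48.5), (38, 44.9), (42, 12.3), (46, 12.4), (50, 62.8), (54, 63.2)]
```

Request:
send_rows --motion '[{"tx":0.0005,"ty":-0.0005,"tz":0.001,"twist":0},{"tx":0.001,"ty":-0.001,"tz":0.002,"twist":0},{"tx":0.0015,"ty":-0.0015,"tz":0.003,"twist":0},{"tx":0.002,"ty":-0.002,"tz":0.004,"twist":0},{"tx":0.002,"ty":-0.002,"tz":0.005,"twist":0}]'

```text
clock: 10.0
eef_pos: [0.5798, 0.1785, 0.0335]
tool_rot: [[-0.048, 0.999, 0.006], [0.999, 0.048, -0.0], [-0.001, 0.006, -1.0]]
wrist_force: [-7.1, -6.3, 29.1]
finger_gap: 0.0319
grip_force: 74.0
```

```bash
python3 prof.py
```

```text
clk 10.05 pos [0.5797 0.1785 0.0333] head 92.75 F [-4.8 -5.7 29.3] gap 0.0321 grip 74.00277256965637
shift mm [ 2.7 -0.9  2.3] twist -0.25
[(-22, 72.8), (-18, 72.5), (-14, 71.5), (-10, 70.4), (-6, 69.4), (-2, 68.2), (2, 67.3), (6, 66.2), (10, 65.3), (14, 64.0), (18, 63.1), (22, 62.0), (26, 61.2), (30, 60.4), (34, 49.2), (38, 46.5), (42, 12.4), (46, 12.4), (54, 63.1)]
```

Request:
send_rows --motion '[{"tx":0.0,"ty":0,"tz":0.001,"twist":0},{"tx":0.0,"ty":0,"tz":0.002,"twist":0},{"tx":0.0,"ty":0,"tz":0.003,"twist":0},{"tx":0.0,"ty":0,"tz":0.004,"twist":0},{"tx":0.0,"ty":0,"tz":0.005,"twist":0}]'

```text
clock: 10.55
eef_pos: [0.5797, 0.1783, 0.028]
tool_rot: [[-0.048, 0.999, 0.005], [0.999, 0.048, -0.001], [-0.001, 0.005, -1.0]]
wrist_force: [-3.6, -7.1, 25.3]
finger_gap: 0.0321
grip_force: 76.1
```

```bash
python3 prof.py
```

```text
clk 10.6 pos [0.5797 0.1783 0.0278] head 92.74 F [-3.  -7.5 25.6] gap 0.0321 grip 76.02039813995361
shift mm [ 2.9 -0.8 -3.2] twist -0.26
[(-22, 66.2), (-18, 65.9), (-14, 65.5), (-10, 65.0), (-6, 64.4), (-2, 64.0), (2, 63.6), (6, 63.1), (10, 62.5), (14, 62.1), (18, 61.7), (22, 61.1), (26, 61.0), (30, 60.3), (34, 49.7), (38, 47.8), (42, 12.4), (46, 12.3), (54, 63.0)]
```

Now about 6.5°. I'll keep going.

Request:
send_rows --motion '[{"tx":0.0,"ty":0,"tz":0.001,"twist":0},{"tx":0.0,"ty":0,"tz":0.002,"twist":0},{"tx":0.0,"ty":0,"tz":0.003,"twist":0},{"tx":0.0,"ty":0,"tz":0.0035,"twist":0},{"tx":0.0,"ty":0,"tz":0.0035,"twist":0}]'

```text
clock: 11.1
eef_pos: [0.5796, 0.1783, 0.0244]
tool_rot: [[-0.048, 0.999, 0.005], [0.999, 0.048, -0.001], [-0.001, 0.005, -1.0]]
wrist_force: [-3.6, -7.6, 26.2]
finger_gap: 0.0324
grip_force: 77.7
```

```bash
python3 prof.py
```

```text
clk 11.15 pos [0.5796 0.1783 0.0244] head 92.74 F [-3.7 -7.4 26.5] gap 0.0322 grip 77.69128561019897
shift mm [ 2.9 -0.8 -6.6] twist -0.26
[(-22, 61.8), (-18, 61.8), (-14, 61.6), (-10, 61.5), (-6, 61.4), (-2, 61.3), (2, 61.1), (6, 61.1), (10, 61.1), (14, 60.8), (18, 60.6), (22, 60.8), (26, 60.8), (30, 59.6), (34, 49.6), (38, 47.9), (42, 12.2), (46, 12.5), (54, 63.3)]
```

Level within 1°, crest at 61 mm, about 17 mm back. I'll press 1 mm more, then let go.

Request:
send_rows --motion '[{"tx":0.0,"ty":0,"tz":0.001,"twist":0},{"tx":0.0,"ty":0,"tz":0.001,"twist":0},{"tx":0.0,"ty":0,"tz":0.001,"twist":0},{"tx":0.0,"ty":0,"tz":0.001,"twist":0},{"tx":0.0,"ty":0,"tz":0.001,"twist":0}]'

```text
clock: 11.65
eef_pos: [0.5796, 0.1784, 0.0236]
tool_rot: [[-0.048, 0.999, 0.005], [0.999, 0.048, -0.001], [-0.001, 0.005, -1.0]]
wrist_force: [-4.5, -7.8, 28.3]
finger_gap: 0.0317
grip_force: 78.5
```

Request:
send_rows --motion '[{"tx":0.0,"ty":0,"tz":0,"twist":0},{"tx":0.0,"ty":0,"tz":0,"twist":0},{"tx":0.0,"ty":0,"tz":0,"twist":0},{"tx":0.0,"ty":0,"tz":0,"twist":0},{"tx":0.0,"ty":0,"tz":0,"twist":0}]' --jaw 0.75

```text
clock: 12.15
eef_pos: [0.5762, 0.1816, 0.0194]
tool_rot: [[-0.052, 0.999, -0.001], [0.999, 0.052, -0.0], [-0.0, -0.001, -1.0]]
wrist_force: [0.4, 0.1, -0.1]
finger_gap: 0.0639
grip_force: 0.0
```

```bash
python3 prof.py
```

```text
clk 12.2 pos [0.5762 0.1816 0.0195] head 92.95 F [-0.1 -0.2  0.8] gap 0.0641 grip 0.0
shift mm [ -0.5   2.5 -11.5] twist -0.05
[(-18, 60.7), (-14, 60.8), (-10, 60.8), (-6, 60.8), (-2, 60.7), (2, 60.8), (6, 60.7), (10, 60.7), (14, 60.7), (18, 60.7), (22, 60.6), (26, 60.5), (30, 60.6), (34, 60.5), (38, 60.8), (42, 61.1), (46, 60.5), (50, 64.1), (54, 63.8)]
```

The spring drove it home: crest level at 60.7 mm and the body end about 40 mm past bay. I'll retreat straight up.

Request:
send_rows --motion '[{"tx":0.0,"ty":0.002,"tz":-0.01,"twist":0},{"tx":0.0,"ty":0.002,"tz":-0.03,"twist":0},{"tx":0.0,"ty":0.002,"tz":-0.06,"twist":0},{"tx":0.0,"ty":0.002,"tz":-0.1,"twist":0},{"tx":0.0,"ty":0.002,"tz":-0.14,"twist":0}]'

```text
clock: 12.7
eef_pos: [0.5782, 0.1814, 0.1616]
tool_rot: [[-0.051, 0.999, -0.0], [0.999, 0.051, -0.0], [-0.0, -0.0, -1.0]]
wrist_force: [0.2, 0.3, -0.2]
finger_gap: 0.0641
grip_force: 0.0
```

Request:
send_rows --motion '[{"tx":-0.01,"ty":0,"tz":-0.02,"twist":0},{"tx":-0.03,"ty":0,"tz":-0.03,"twist":0},{"tx":-0.05,"ty":0,"tz":-0.03,"twist":0},{"tx":-0.06,"ty":0,"tz":-0.03,"twist":0},{"tx":-0.06,"ty":0,"tz":-0.03,"twist":0}]'

```text
clock: 13.2
eef_pos: [0.5811, 0.1188, 0.1893]
tool_rot: [[-0.047, 0.999, -0.001], [0.999, 0.047, -0.001], [-0.001, -0.001, -1.0]]
wrist_force: [-0.6, 0.8, -0.9]
finger_gap: 0.0642
grip_force: 0.0
```

Run:
```python
from rig import *
import cv2,numpy as np
a=grab_frame('wrist')['image'];b=grab_frame('side')['image']
c=cv2.resize(a[40:300,150:380],None,fx=1.7,fy=1.7);d=cv2.resize(b[220:360,80:240],None,fx=2.4,fy=2.4)
o=np.zeros((450,790,3),np.uint8);o[:c.shape[0],:c.shape[1]]=c[:450];o[:d.shape[0],400:400+d.shape[1]]=d
cv2.imwrite('pics/end.png',o[:,:,::-1])
```

```text
(no output)
```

View pics/end.png

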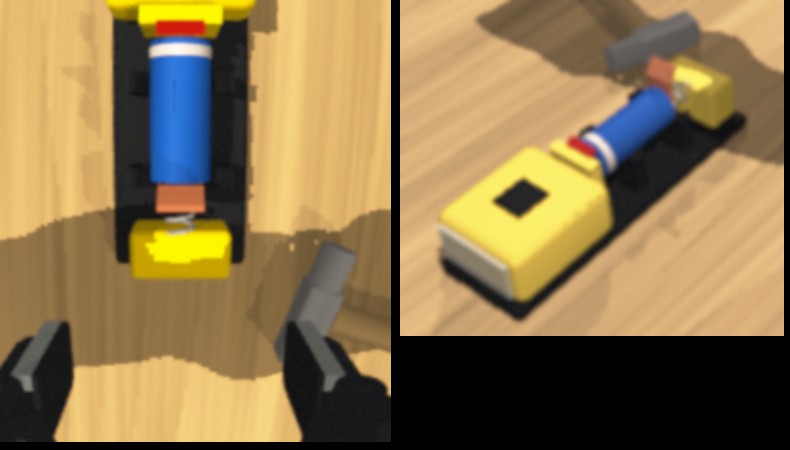

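The cartridge lies level, with its stem hidden under the red catch (180,28), its flat end on the copper contact (180,198), and the robot clear of everything.

```bash
python3 -c "
from rig import *
print(close_job())"
```

```text
the job is handed in; nothing more can be done
None
```

The blue cartridge is home in the lamp: level, flat end against the copper contact, stem held under the red catch, with the grey cartridge left in the rack; I handed the job in at about 13 s, and no verdict came back.

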